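Unlock the stock-culture case with its three dials

ROBOT

A 7-joint arm with a two-finger parallel gripper is mounted at the origin on the work surface. World frame = base frame: x ahead of the robot, y to its left, z up, the work surface at z = 0. Lengths are in mm, angles in rad, forces in N, time in s.
With the tool pointing down it reaches from about 400 to 875 mm from the base axis. Payload 4.4 kg.
Tool frame: the origin (TCP) lies on the centre line of the jaws, within the pads' length; the fingertips stand 25 mm ahead of it and the grasp point (between the pads) lies 6 mm ahead of it; z points along the fingers, x is the direction in which the jaws open and shut, and the axes are right-handed (so a half turn about z gives the same grasp; the last joint's range is limited). The gripper opens to 85 mm and grips with 20 to 120 N. Pads are 22 mm wide; open, the fingers measure 114 mm over their backs; the gripper's body (76 mm by 85 mm) begins 54 mm behind the grasp point. The pads swing forward as they close: fully open they stand 13 mm farther back than shut.
Start: joints at [-1.351, 0.628, 0.038, 1.517, -0.027, 0.996, -0.02], TCP at [183.228, 623.655, 256.313] pointing down, gripper open.
Joint ranges: [-3.06, 3.06], [-0.37, 2.12], [-1.25, 1.32], [0.18, 2.47], [-1.1, 4.24], [0.23, 1.98], [-2.94, 2.94]. Speed limits (rad/s): [2.57, 2.57, 3.14, 3.14, 3.14, 3.14, 3.14].

INTERFACE

Orientations are given as [roll, pitch, yaw] about the fixed x, y, z axes, in that order (R = Rz(yaw) Ry(pitch) Rx(roll)).
In Python, from cell import ctrl, cams gives the robot as it stands. The module is installed in compiled form; this text tells all that it offers.
- The arm moves only by the tool step_arm, never from a script. Its arguments are lists of equal length, an entry for each row: "linear": the shift along the tool's x, y, z in mm, a list of three; "yaw": the turn about the tool's z in rad; "gripper": the opening, from -1 (shut) to 1 (fully open). A call has 1 to 8 rows; each row is the pose to reach, as a shift and turn from the pose commanded when the call began, along the tool's axes at that moment; what a row does not reach only later rows make up. A row lasts 1/12 s, in which the tool goes at most 41.7 mm and 7.16 degrees, less where a joint would pass 70% of its speed; a pose out of reach is approached as far as the arm can. A call with a gripper value outside its range is refused whole. The fingers move at their own pace and stop on an object; the grip force is fixed at half the most. Time passes only in rows, so rows that repeat a pose let the fingers close. It gives the time, the measured TCP pose, the force and the opening at its end, in the units of the state.
- ctrl.read_state(): the state, without advancing time (a new reading comes with each control period).
- cams.get_image(name): name is "side" or "top" or "wrist"; returns a dict with "frame" (384x512x3 uint8, red, green, blue), "depth" (384x512 float32, mm along the optical axis (not along the pixel's ray), 0 where there is no reading), "intrinsics" (3x3 intrinsics, pixels), "cam_to_world" (4x4, takes a point from camera to world coordinates). Camera axes: x right, y down, z forward; pixel columns grow to the right and rows downward; lengths in mm; the calibration is good to about 2 mm. The wrist camera is an equidistant fisheye: a pixel r from the principal point sees the ray r / f radians off the axis. A picture is of the moment at which its call begins.
- ctrl.finish_job(): hands the job in, once; it reports no verdict.
Trained networks look in the newest picture that a camera, given by its name, has taken for a name from the list of things; names that differ only in an ending like _2 or _b are one class to them, and where a whole thing is asked for, a point or a joint stands for the part that bears it (a point fixed in the world has none). Each returns a list of dicts, best first, with "conf" (0 to 1); they miss things now and then, are a little off and sometimes report something else, mostly with a low value. They report only what shows in the picture. A call takes as long as a camera call.
- cams.regions_of(camera, name): "pixels" (384x512 bool, what is visible of it) and "pixel" ([column, row] in pixels, amid what is visible of it).
The state is a dict: "clock": time; "qpos": joint angles; "qd": joint speeds; "tau": joint torques, N m; "eef_pos": TCP position; "tool_rot": TCP orientation; "force": force on the tool from outside, world axes, zero at the start; "torque": the same for the moment, N m; "width": finger opening in mm.
Only numpy, scipy, OpenCV 4.12 (cv2) and the standard library are available. Lean on these libraries where they do the work, as an engineer would, in place of code of your own. Each camera call takes 0.05 s, during which the arm holds its last target.

TASK

Unlock the steel stock-culture case on the culture-room bench: dial in its code, 3 on the left dial, 7 on the middle and 6 on the right, then draw the bolt fully open to the right. The right dial is worn and comes true up to half a division to either side of its number, so feel for it: once all three are right the sprung bolt jumps part of the way by itself. Do not shift or upset the jars, dishes and tools standing about.

Things in the scene. Friction and masses are not known exactly. Their poses are not given: they have to be found in the camera images.
- case: The case: grey steel box, 360 mm wide, 240 mm deep, 108 mm high, fixed to the bench; origin at the middle of its underside, x away from the robot, y left. Its front is a panel 160 mm long sloping 27 degrees from level, low edge (35 mm high) towards the robot. On it: a row of three equal aluminium dials 105 mm apart and, above them, the bolt.
- left_grip (a point): Left dial (left as seen from the robot): point on its axis 31 mm out from the panel, the height to grip. Axes are the panel's and do not turn with the dial: x up the slope, y left along the row, z straight out of the panel (the dial's axis). The dial's skirt is 68 mm across, 7 mm high; across it stands a bar 14 mm thick, its top 40 mm out from the panel.
- middle_grip (a point): The same point and axes of the middle dial, 105 mm right of the left one.
- right_grip (a point): The same point and axes of the right dial, 105 mm right of the middle one.
- left_pointer (a point): Tip of the left dial's pointer; turns with it. The bar runs from 24 mm behind the axis to 30 mm ahead of it and ends there in a low arrow point 38 mm from the axis, to which a black line on the bar runs: that end shows the number.
- middle_pointer (a point): Tip of the middle dial's pointer. Ten white ticks on the panel round each dial are the numbers 0 to 9, clockwise as seen facing the panel, 36 degrees apart: 0 is the double tick straight up the slope, 5 the longer single tick opposite.
- right_pointer (a point): Tip of the right dial's pointer.
- dial_left (a joint): Angle of the left dial, rad: 0 with its pointer at number 0 (up the slope), growing clockwise seen facing the panel; number k is at 0.6283 k (3 is 1.885). Turns endlessly both ways, so the reading repeats every 2 pi (from -6 to 13). Stays where left; about 0.1 N m turns it. Must be within some 7 degrees for the bolt to go.
- dial_middle (a joint): Angle of the middle dial, rad, as for the left (7 is 4.398). Must be within some 7 degrees for the bolt to go.
- dial_right (a joint): Angle of the right dial, rad, as for the left (6 is 3.770). Worn: its inner wheel sits askew, so it comes true at an unknown place up to 0.26 rad (15 degrees) either side of 6, and within some 7 degrees of that place. With the other two right, turning it slowly through there lets the bolt jump, which then locks all three dials.
- bolt_knob (a point): Middle of the bolt's round steel knob, 28 mm across, top 46 mm out from the panel; this point is 31 mm out and moves with the bolt; axes as the panel's. The bolt is a bar 230 mm long, 22 mm wide, top 10 mm out, sliding along y 73 mm up the slope from the dials' axes, in guides 15 mm high, 85 mm to either side of the knob.
- bolt (a joint): How far the bolt is drawn to the right (panel -y), m: about 0.002 while locked (stopped by the dials' wheels); a light spring (3 N, falling to nothing at full draw) makes it jump to about 0.017 when the code is right; 0.028 is fully open against a hard stop. Takes under 3 N to draw from there and stays where it is left.
- jar_near: Loose glass culture jar with white lid, 66 mm across, 105 mm tall, standing left of the case; origin at the middle of its underside.
- jar_far: Another such jar, standing right of the case.
- dishes: Stack of three clear culture dishes, 90 mm across, 42 mm high, on the case's flat top behind the panel; origin at the middle of its underside.
- label_roll: Roll of paper labels standing on end, 80 mm across, 55 mm high, right of the case; origin at the middle of its underside.
- driver: Screwdriver, 180 mm long, lying on the bench behind the case; origin under its middle.
- forceps: Steel forceps, 140 mm long, 7 mm thick, lying on the case's flat top, right of the dishes; origin under the middle.

How it is judged (in metres and radians):
At the end, for the whole second after the job is handed in: The left dial stands at 3 and the middle at 7 (within 0.20 rad), the right at its true place by 6 (within 0.46 rad of the number), and the bolt is drawn fully to the right (25 mm or more of its 28 mm) and at rest ((value of joint dial_left between -4.5982 and -4.1982 rad or value of joint dial_left between 1.685 and 2.085 rad or value of joint dial_left between 7.9681 and 8.3681 rad) and (value of joint dial_middle between -2.085 and -1.685 rad or value of joint dial_middle between 4.1982 and 4.5982 rad or value of joint dial_middle between 10.4814 and 10.8814 rad) and (value of joint dial_right between -2.9733 and -2.0533 rad or value of joint dial_right between 3.3099 and 4.2299 rad or value of joint dial_right between 9.5931 and 10.5131 rad) and value of joint bolt above 0.025 m and velocity of joint bolt below 0.01 m/s); the robot touches nothing.
It fails at once if a jar or the dishes are tipped or shifted more than 30 mm, or the label roll or a tool more than 40 mm (distance of any of jar_near, jar_far, dishes from where it was at the start of the episode above 0.03 m or distance of any of label_roll, driver, forceps from where it was at the start of the episode above 0.04 m or angle between any of jar_near, jar_far, dishes's own z axis and vertical above 0.35 rad).
It also fails if it takes over 64 s, if anything falls off the work surface, if the arm or the gripper's body presses on something with over 40 N, if the wrist force passes 120 N, or if a joint passes its speed limit or range.

## Working session

There is one attempt and no reset: what is moved stays moved. The work goes in short steps, Python scripts to look and compute and a tool call to move; the robot and the scene stay as the last step left them, time stands still between calls to the robot, and variables do not carry over. Pictures are saved under pics/ and viewed, and the job is handed in when it is done.

Besides the shell and the picture viewer there is one more tool, called after "Request:" by a JSON object that holds its "name" and its "arguments", one argument or row to a line. step_arm: Moves the arm, as the interface text tells. Its arguments: {"type":"object","properties":{"linear":{"type":"array"},"yaw":{"type":"array"},"gripper":{"type":"array"}},"required":["linear","yaw","gripper"]}

```bash
mkdir -p pics; ls
python3 - <<'E'
from cell import ctrl,cams
import cv2,numpy as np
s=ctrl.read_state();print(s)
for n in ("side","top","wrist"):
    d=cams.get_image(n);cv2.imwrite(f"pics/{n}0.png",d["frame"][:,:,::-1]);np.savez(f"{n}0.npz",**d)
    print(n,d["intrinsics"].round(1).tolist(),d["cam_to_world"].round(3).tolist())
    for k in ["case","left_pointer","bolt_knob","left_grip","right_pointer"]:
        for r in cams.regions_of(n,k)[:4]:print(n,k,round(r["conf"],2),r["pixel"],r["pixels"].sum())
E
```

```text
pics
{'clock': 0.0, 'qpos': array([-1.35080223,  0.62935085,  0.03844384,  1.51836749, -0.02701625,
        0.99628037, -0.02000762]), 'qd': array([ 0.00067393, -0.00088597, -0.00212282,  0.00031535, -0.00046055,
        0.00120085, -0.00208813]), 'tau': array([-1.18629054e-03, -5.63394535e+01,  1.22606747e+00, -1.93450713e+01,
        1.10399182e-02,  1.03957934e-02, -1.98536287e-05]), 'eef_pos': array([183.05465641, 623.09508894, 255.38617035]), 'tool_rot': array([3.14158007e+00, 1.88807290e-03, 1.28498423e+00]), 'force': array([ 0.09978394, -0.04479461, -0.78200738]), 'torque': array([ 0.00613384,  0.00797135, -0.00753456]), 'width': 85.17799462347801}
side [[430.7, 0.0, 251.7], [0.0, 430.7, 187.6], [0.0, 0.0, 1.0]] [[0.697, -0.46, 0.55, 2.742], [-0.717, -0.427, 0.551, -559.573], [-0.019, -0.779, -0.627, 785.485], [0.0, 0.0, 0.0, 1.0]]
side case 0.89 [234.4, 198.5] 11646
side left_pointer 0.96 [183.2, 196.9] 506
side bolt_knob 0.89 [231.6, 177.1] 705
side left_grip 0.84 [225.5, 199.1] 7712
side right_pointer 0.59 [253.4, 214.1] 550
side right_pointer 0.42 [218.4, 203.9] 533
top [[377.5, 0.0, 256.2], [0.0, 377.5, 194.0], [0.0, 0.0, 1.0]] [[0.001, -0.994, 0.108, 514.587], [-1.0, 0.002, 0.029, 29.226], [-0.029, -0.108, -0.994, 966.919], [0.0, 0.0, 0.0, 1.0]]
top case 0.78 [235.0, 202.9] 14714
top left_pointer 0.87 [196.7, 247.5] 621
top left_pointer 0.53 [233.2, 220.8] 9505
top bolt_knob 0.8 [235.8, 202.9] 760
top left_grip 0.69 [235.0, 218.4] 9484
top left_grip 0.39 [242.0, 227.7] 624
top right_pointer 0.73 [283.5, 208.4] 647
wrist [[297.3, 0.0, 258.1], [0.0, 297.3, 187.1], [0.0, 0.0, 1.0]] [[0.282, 0.911, 0.301, 105.833], [0.959, -0.268, -0.089, 646.458], [-0.0, 0.313, -0.95, 374.328], [0.0, 0.0, 0.0, 1.0]]
wrist case 0.79 [116.6, 361.5] 1507
wrist left_pointer 0.73 [107.4, 378.7] 431
wrist left_grip 0.93 [108.0, 371.7] 466
```

Run:
```python
import cv2
a=cv2.imread("pics/top0.png")[120:310,130:350];cv2.imwrite("pics/topc.png",cv2.resize(a,None,fx=3,fy=3,interpolation=2))
a=cv2.imread("pics/side0.png")[100:290,110:370];cv2.imwrite("pics/sidec.png",cv2.resize(a,None,fx=3,fy=3,interpolation=2))
```

```text
(no output)
```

View pics/topc.png

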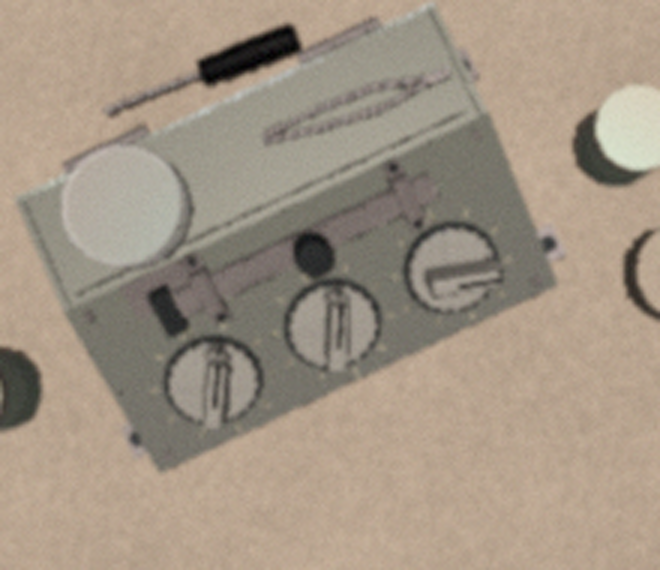

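View pics/sidec.png

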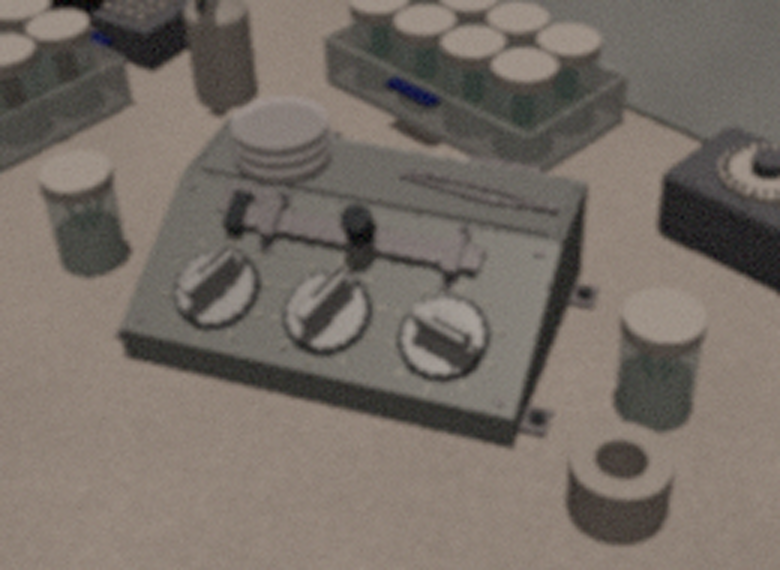

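View pics/top0.png

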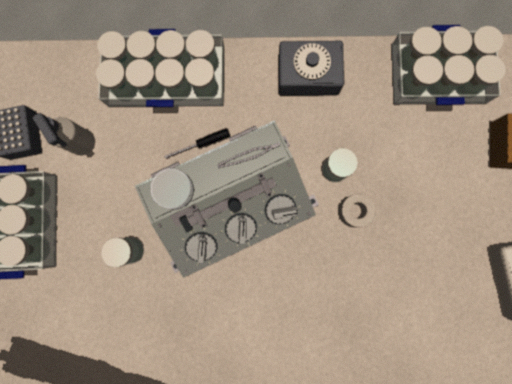

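```bash
cat > h.py <<'E'
import numpy as np,cv2
def cloud(d):
    K=d["intrinsics"];T=d["cam_to_world"];z=d["depth"].astype(float)
    v,u=np.mgrid[:384,:512]
    p=np.stack([(u-K[0,2])/K[0,0]*z,(v-K[1,2])/K[1,1]*z,z],-1)
    return p@T[:3,:3].T+T[:3,3]
def proj(d,P):
    K=d["intrinsics"];T=d["cam_to_world"];q=(np.asarray(P)-T[:3,3])@T[:3,:3]
    return np.stack([q[...,0]/q[...,2]*K[0,0]+K[0,2],q[...,1]/q[...,2]*K[1,1]+K[1,2]],-1)
E
python3 - <<'E'
from h import *
for n,poly in (("top",[(152,215),(285,165),(310,205),(185,270)]),("side",[(180,160),(300,182),(283,235),(155,210)])):
    d=dict(np.load(n+"0.npz"));P=cloud(d)
    m=np.zeros((384,512),np.uint8);cv2.fillPoly(m,[np.array(poly)],1);m=m.astype(bool)&(d["depth"]>0)
    X=P[m]
    # ransac
    rng=np.random.default_rng(0);best=0
    for _ in range(500):
        a,b,c=X[rng.choice(len(X),3,False)];nn=np.cross(b-a,c-a);l=np.linalg.norm(nn)
        if l<100: continue
        nn/=l
        k=abs((X-a)@nn)<2.0
        if k.sum()>best:best=k.sum();B=k
    c=X[B].mean(0);nn=np.linalg.svd(X[B]-c)[2][2];nn*=np.sign(nn[2])
    print(n,best,len(X),c.round(1),nn.round(4),"tilt",np.degrees(np.arccos(nn[2])),"yaw",np.degrees(np.arctan2(-nn[1],-nn[0])),"std",((X[B]-c)@nn).std())
E
```

```text
top 3676 7938 [565.  117.8  80.6] [-0.4064 -0.1949  0.8927] tilt 26.788362988962177 yaw 25.624582522637482 std 1.0193808287577193
side 2902 7043 [564.3  75.4  70.2] [-0.4065 -0.1952  0.8926] tilt 26.80084514549428 yaw 25.648726830769995 std 1.084011459478021
```

```bash
cat >> h.py <<'E'
yaw=np.radians(25.63);t=np.radians(26.9)
ex=np.array([np.cos(yaw)*np.cos(t),np.sin(yaw)*np.cos(t),np.sin(t)])
ey=np.array([-np.sin(yaw),np.cos(yaw),0]);ez=np.cross(ex,ey)
R=np.stack([ex,ey,ez],1)
O=np.array([565,117.8,80.6])
def rect(d,img,h,s=3,W=190,H=100,O=O):
    # image: right = -ey, up = ex ; s px/mm
    v,u=np.mgrid[:2*H*s,:2*W*s]
    P=O+h*ez+((H*s-v)/s)[...,None]*ex-((u-W*s)/s)[...,None]*ey
    m=proj(d,P).astype(np.float32)
    return cv2.remap(img,m[...,0],m[...,1],cv2.INTER_CUBIC)
E
python3 - <<'E'
from h import *
for n in("top","side"):
    d=dict(np.load(n+"0.npz"));print(n,(( (np.array(O)-0))).tolist())
    a=rect(d,d["frame"],7,s=2)
    cv2.imwrite(f"pics/rect_{n}.png",a[:,:,::-1])
E
```

```text
top [565.0, 117.8, 80.6]
side [565.0, 117.8, 80.6]
```

View pics/rect_top.png

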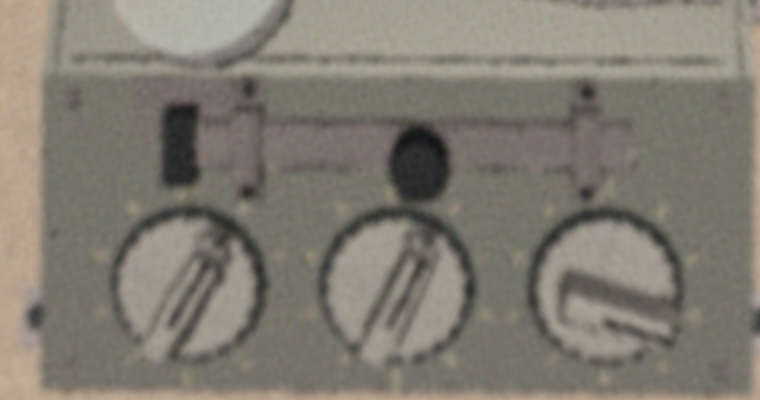

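View pics/rect_side.png

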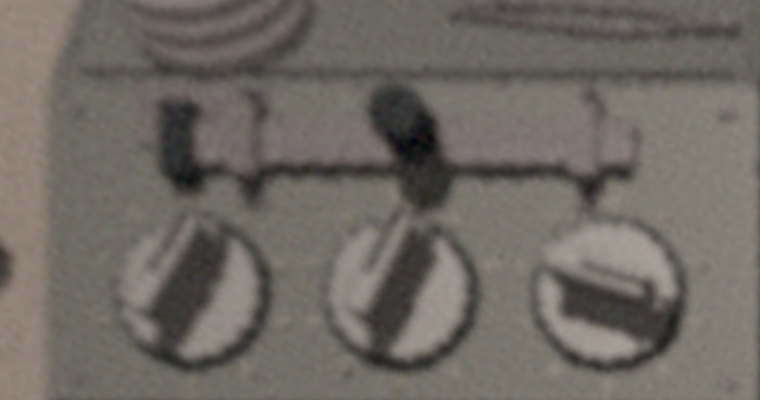

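Run:
```python
from h import *
o=[]
for n in("top","side"):
    d=dict(np.load(n+"0.npz"))
    a=rect(d,d["frame"],40,s=4,W=190,H=100)
    C=(760+int(4*9.75),400+4*44.5)
    row=[]
    for k in(-1,0,1):
        cx=int(760+4*9.75+k*420);cy=578
        p=a[cy-200:cy+200,cx-200:cx+200]
        p=np.pad(p,((0,400-p.shape[0]),(0,400-p.shape[1]),(0,0)));p=cv2.resize(p,(260,260));p[130,:, :]=[255,0,0];p[:,130]=[255,0,0];row.append(p)
    o.append(np.hstack(row))
cv2.imwrite("pics/d40.png",np.vstack(o)[:,:,::-1])
```

```text
(no output)
```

View pics/d40.png

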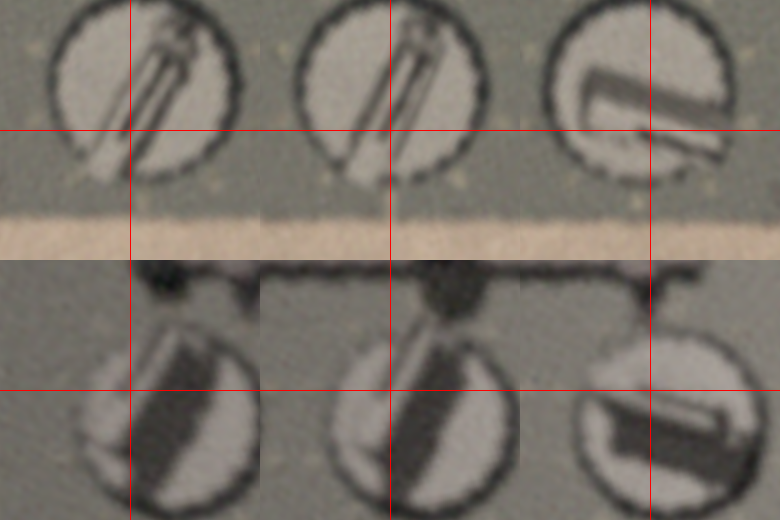

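```bash
cat >> h.py <<'E'
MID=O+-9.75*ey-44.5*ex   # middle dial axis foot on panel
DL=MID+105*ey; DR=MID-105*ey; KN=MID+73*ex
def beta(th): # bar heading world deg for dial angle deg
    a=np.radians(th); return np.degrees(yaw-np.arctan2(np.sin(a),np.cos(a)*np.cos(t)))
def wrap(a): return (a+180)%360-180
def step(s,goal,yawdeg=None):
    """shift in tool axes to bring TCP to goal, yaw rad"""
    y=s["tool_rot"][2]; Rt=np.array([[np.cos(y),np.sin(y),0],[np.sin(y),-np.cos(y),0],[0,0,-1]])
    l=Rt.T@(np.asarray(goal)-s["eef_pos"])
    dy=None if yawdeg is None else -np.radians(wrap(yawdeg-np.degrees(y)))
    return l.round(1),dy
E
python3 - <<'E'
from h import *
from cell import ctrl
for n,p in(("L",DL),("M",MID),("R",DR),("K",KN)):print(n,p.round(1),"grip31",(p+31*ez).round(1),"grip38",(p+38*ez).round(1))
print([beta(x).round(1) for x in(33,108)],[beta(x).round(1) for x in(28,-108)],[beta(x).round(1) for x in (105,216)])
s=ctrl.read_state()
print(step(s,(MID+31*ez)*[1,1,0]+[-60,0,300],0))
E
```

```text
L [488.  186.5  60.5] grip31 [475.4 180.4  88.1] grip38 [472.5 179.1  94.4]
M [533.4  91.8  60.5] grip31 [520.8  85.8  88.1] grip38 [517.9  84.4  94.4]
R [578.9  -2.8  60.5] grip31 [566.2  -8.9  88.1] grip38 [563.4 -10.3  94.4]
K [592.1 120.   93.5] grip31 [579.5 113.9 121.1] grip38 [576.6 112.6 127.4]
[np.float64(-10.4), np.float64(-80.5)] [np.float64(-5.2), np.float64(131.8)] [np.float64(-77.8), np.float64(166.5)]
(array([-437.8,  418. ,  -43.7]), np.float64(1.2849754360585433))
```

Run:
```python
from h import *
from cell import ctrl
s=ctrl.read_state()
print(step(s,[460,177,215],80))
```

```text
(array([-350.5,  391.5,   41.3]), np.float64(-0.11128796553692037))
```

Request:
{"name": "step_arm", "arguments": {
  "linear": [
    [-350.5,391.5,41],
    [-350.5,391.5,41],
    [-350.5,391.5,41],
    [-350.5,391.5,41],
    [-350.5,391.5,41],
    [-350.5,391.5,41],
    [-350.5,391.5,41],
    [-350.5,391.5,41]
  ],
  "yaw": [-0.11,-0.11,-0.11,-0.11,-0.11,-0.11,-0.11,-0.11],
  "gripper": [-0.3,-0.3,-0.3,-0.3,-0.3,-0.3,-0.3,-0.3]
}}

```text
clock: 1.57
eef_pos: [359.1, 339.5, 230.6]
tool_rot: [3.141, -0.001, 1.395]
force: [0.1, -0.0, -0.3]
width: 30.1
```

Run:
```python
from h import *
from cell import ctrl
s=ctrl.read_state()
print(s["clock"],s["eef_pos"],s["tool_rot"],s["qpos"].round(2),s["width"],step(s,[460,177,215],80))
```

```text
1.5667 [359.09074129 339.52652257 230.5618354 ] [ 3.14111580e+00 -7.08524933e-04  1.39524050e+00] [-0.82  0.44  0.01  1.97 -0.    0.72  0.59] 30.123604668270303 (array([-142.4,  127.7,   15.6]), np.float64(-0.0010228972118500833))
```

Request:
{"name": "step_arm", "arguments": {
  "linear": [
    [-142,128,16],
    [-142,128,16],
    [-142,128,16],
    [-142,128,16],
    [-142,128,16],
    [-142,128,16]
  ],
  "yaw": [0,0,0,0,0,0],
  "gripper": [-0.3,-0.3,-0.3,-0.3,-0.3,-0.3]
}}

```text
clock: 2.07
eef_pos: [462.7, 172.4, 214.2]
tool_rot: [3.139, 0.003, 1.385]
force: [0.3, 0.1, -0.2]
width: 29.9
```

```bash
cat > snap.py <<'E'
import sys
from h import *
from cell import ctrl,cams
def wproj(d,P):
    K=d["intrinsics"];T=d["cam_to_world"];q=(np.asarray(P)-T[:3,3])@T[:3,:3]
    r=np.linalg.norm(q[...,:2],axis=-1);th=np.arctan2(r,q[...,2])
    return np.stack([q[...,0]/r*th*K[0,0]+K[0,2],q[...,1]/r*th*K[1,1]+K[1,2]],-1)
def wrect(d,h,s=2,W=190,H=100):
    v,u=np.mgrid[:2*H*s,:2*W*s]
    P=O+h*ez+((H*s-v)/s)[...,None]*ex-((u-W*s)/s)[...,None]*ey
    m=wproj(d,P).astype(np.float32)
    return cv2.remap(d["frame"],m[...,0],m[...,1],cv2.INTER_CUBIC)
if __name__=="__main__":
    tag=sys.argv[1]
    s=ctrl.read_state();print(s["clock"],s["eef_pos"].round(1),s["tool_rot"].round(3),s["force"].round(1),round(s["width"],1))
    d=cams.get_image("wrist");np.savez(tag+".npz",**d)
    cv2.imwrite(f"pics/{tag}.png",d["frame"][:,:,::-1])
    a=wrect(d,0)
    for k in(-1,0,1):cv2.circle(a,(int(400+k*210),289),4,(255,0,0),1)
    cv2.imwrite(f"pics/{tag}_r.png",a[:,:,::-1])
E
python3 snap.py w1
```

```text
2.0667 [462.7 172.4 214.2] [3.139e+00 3.000e-03 1.385e+00] [ 0.3  0.1 -0.2] 29.9
```

View pics/w1.png

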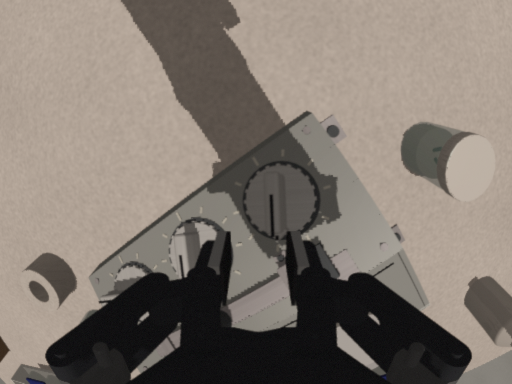

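View pics/w1_r.png

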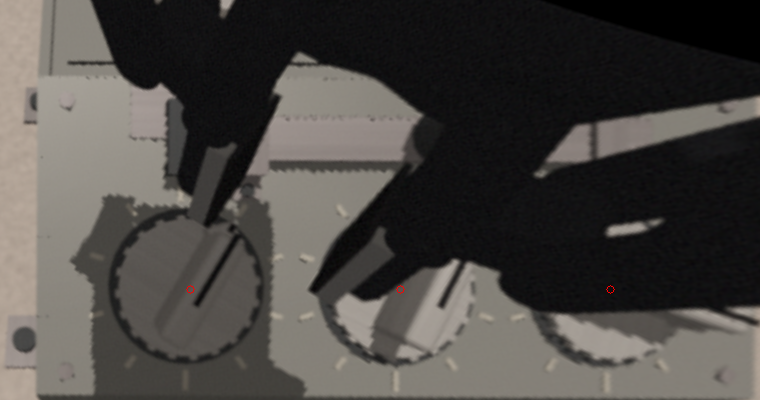

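```bash
sed -i 's/^MID=.*/MID=O-8.75*ey-43.3*ex/' h.py
cat >> h.py <<'E'
def goal(foot,out=30,up=14): return foot+out*ez+np.array([0,0,up])
E
python3 - <<'E'
from h import *
from cell import ctrl
s=ctrl.read_state();g=goal(DL);b=beta(32.3)
print(g,b+90,step(s,g+[0,0,40],b+90),step(s,g,b+90))
E
```

```text
[476.31339416 182.00531652 101.76350297] 80.29809209465273 (array([ 9. , 13.8, 72.6]), np.float64(-0.013416000227056149)) (array([  9. ,  13.8, 112.6]), np.float64(-0.013416000227056149))
```

Request:
{"name": "step_arm", "arguments": {
  "linear": [
    [9,14,35],
    [9,14,70],
    [9,14,70],
    [9,14,70]
  ],
  "yaw": [-0.013,-0.013,-0.013,-0.013],
  "gripper": [-0.3,-0.3,-0.3,-0.3]
}}

```text
clock: 2.45
eef_pos: [472.8, 185.9, 143.4]
tool_rot: [-3.137, 0.002, 1.41]
force: [-0.0, -0.6, 1.2]
width: 29.8
```

```bash
python3 snap.py w2
python3 - <<'E'
from h import *
from cell import ctrl
s=ctrl.read_state();g=goal(DL);b=beta(32.3)
print(s["eef_pos"],s["qd"].round(3),b+90,step(s,g,b+90))
E
```

```text
2.45 [472.8 185.9 143.4] [-3.137e+00  2.000e-03  1.410e+00] [-0.  -0.6  1.2] 29.8
[474.04927414 186.20942886 144.81374389] [ 0.004 -0.037  0.006 -0.017  0.002 -0.007  0.002] 80.29809209465273 (array([-3.8,  2.9, 43.1]), np.float64(0.007965784297201394))
```

View pics/w2.png

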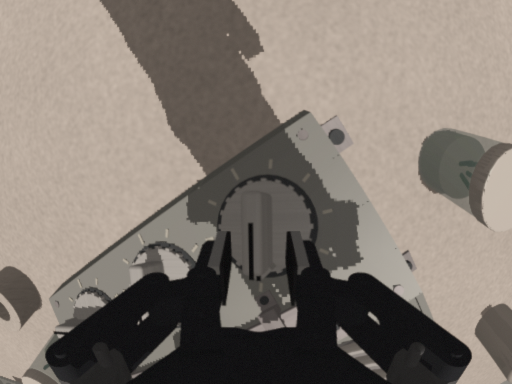

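View pics/w2_r.png

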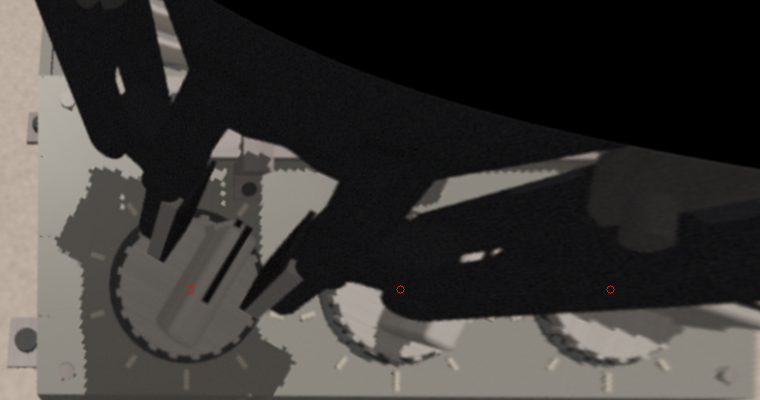

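Request:
{"name": "step_arm", "arguments": {
  "linear": [
    [-2,3,20],
    [-2,3,35],
    [-2,3,43],
    [-2,3,43]
  ],
  "yaw": [0.008,0.008,0.008,0.008],
  "gripper": [-0.3,-0.3,-0.3,-0.3]
}}

```text
clock: 2.83
eef_pos: [477.2, 183.4, 101.8]
tool_rot: [-3.141, -0.0, 1.401]
force: [0.2, 0.7, 1.2]
width: 29.8
```

```bash
sed -i 's/^MID=.*/MID=O-7.75*ey-43.3*ex/' h.py; python3 snap.py w3
python3 - <<'E'
from h import *
from cell import ctrl
s=ctrl.read_state();g=goal(DL);b=beta(32.3)
print(s["eef_pos"],s["force"],b+90,step(s,g,b+90))
E
```

```text
2.8333 [477.2 183.4 101.8] [-3.141 -0.     1.401] [0.2 0.7 1.2] 29.8
[477.53885339 183.48413933 102.37535929] [-0.39834071  0.31386088  0.44956432] 80.29809209465273 (array([-0.8, -1.5,  0.6]), np.float64(-0.0008305801852862862))
```

View pics/w3.png

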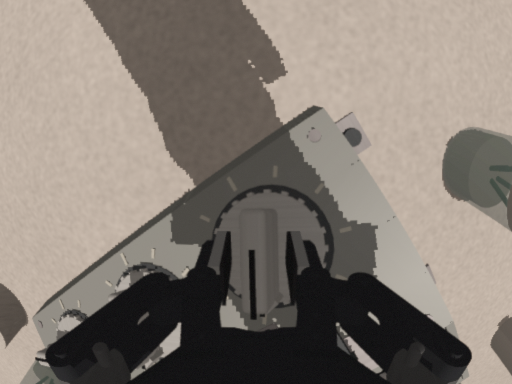

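Request:
{"name": "step_arm", "arguments": {
  "linear": [
    [-0.5,-1,0],
    [-0.5,-1,0],
    [-0.5,-1,0],
    [-0.5,-1,0],
    [-0.5,-1,0],
    [-0.5,-1,0]
  ],
  "yaw": [0,0.1,0.2,0.3,0.4,0.5],
  "gripper": [-0.43,-0.43,-0.43,-0.43,-0.43,-0.43]
}}

```text
clock: 3.38
eef_pos: [476.7, 183.7, 102.9]
tool_rot: [3.142, -0.003, 0.896]
force: [-0.8, -0.2, 1.3]
width: 24.5
```

Request:
{"name": "step_arm", "arguments": {
  "linear": [
    [0,0,0],
    [0,0,0],
    [0,0,0],
    [0,0,0],
    [0,0,0],
    [0,0,0],
    [0,0,0],
    [0,0,0]
  ],
  "yaw": [0.1,0.2,0.3,0.4,0.5,0.6,0.735,0.735],
  "gripper": [-0.43,-0.43,-0.43,-0.43,-0.43,-0.43,-0.43,-0.43]
}}

```text
clock: 4.05
eef_pos: [477.2, 183.5, 103.0]
tool_rot: [-3.14, -0.003, 0.162]
force: [0.0, 0.5, 4.8]
width: 24.2
```

```bash
python3 snap.py w4
python3 - <<'E'
from h import *
from cell import ctrl
s=ctrl.read_state();g=goal(DL);b=beta(108)
print(s["eef_pos"],s["force"],s["torque"],b+90,step(s,g,b+90))
E
```

```text
4.05 [477.2 183.5 103. ] [-3.14e+00 -3.00e-03  1.62e-01] [0.  0.5 4.8] 24.2
[477.18542208 183.46120189 102.84450655] [0.17105396 0.12005048 5.37830423] [-0.00138717  0.03899028  0.09028282] 9.470389539744772 (array([-1.4,  0.3,  1.1]), np.float64(0.001397497094666986))
```

View pics/w4.png

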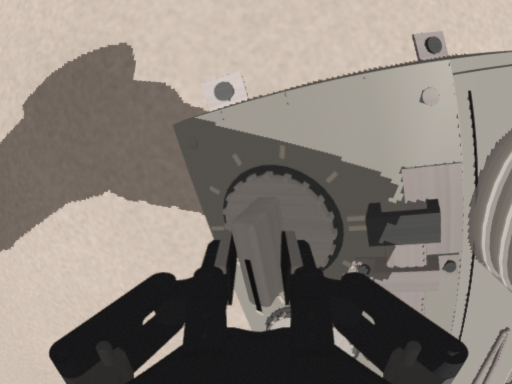

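View pics/w4_r.png

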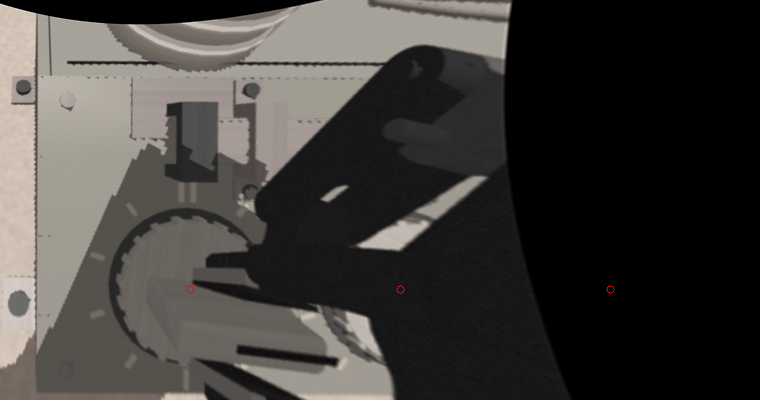

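Request:
{"name": "step_arm", "arguments": {
  "linear": [
    [0,0,0],
    [0,0,0],
    [0,0,0]
  ],
  "yaw": [0.09,0.175,0.175],
  "gripper": [-0.43,-0.43,-0.43]
}}

```text
clock: 4.35
eef_pos: [477.1, 183.5, 102.4]
tool_rot: [-3.14, -0.002, -0.008]
force: [1.9, 1.5, 4.3]
width: 24.2
```

```bash
python3 snap.py w5
```

```text
4.35 [477.1 183.5 102.4] [-3.14e+00 -2.00e-03 -8.00e-03] [1.9 1.5 4.3] 24.2
```

View pics/w5_r.png

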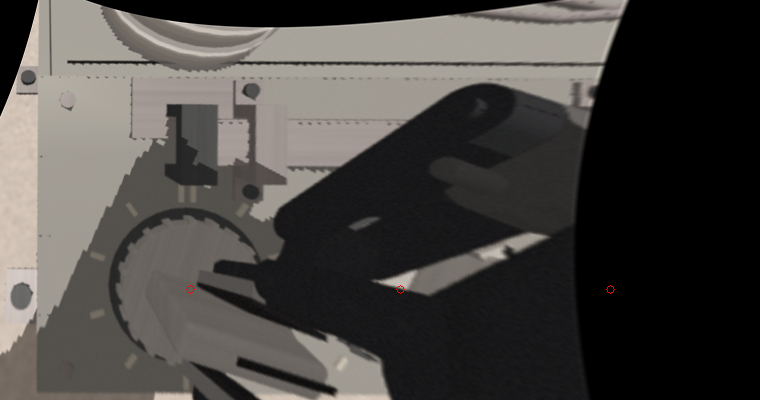

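Request:
{"name": "step_arm", "arguments": {
  "linear": [
    [0,0,0],
    [0,0,-40],
    [0,0,-60]
  ],
  "yaw": [-0.05,-0.05,-0.05],
  "gripper": [-0.43,-0.3,-0.3]
}}

```text
clock: 4.65
eef_pos: [476.4, 182.1, 162.7]
tool_rot: [3.141, 0.001, 0.044]
force: [-0.1, -0.3, 0.7]
width: 30.4
```

```bash
python3 snap.py w6
python3 - <<'E'
from h import *
from cell import ctrl
s=ctrl.read_state();g=goal(MID);b=beta(27)
print(s["eef_pos"],s["tool_rot"],b-90,step(s,g+[0,0,45],b-90))
E
```

```text
4.65 [476.4 182.1 162.7] [3.141e+00 1.000e-03 4.400e-02] [-0.1 -0.3  0.7] 30.4
[478.57739127 182.72736082 165.7811422 ] [-3.13969001 -0.00546872  0.04338215] -94.11133885640209 (array([38.6, 96.3, 19. ]), np.float64(1.685934873320716))
```

View pics/w6_r.png

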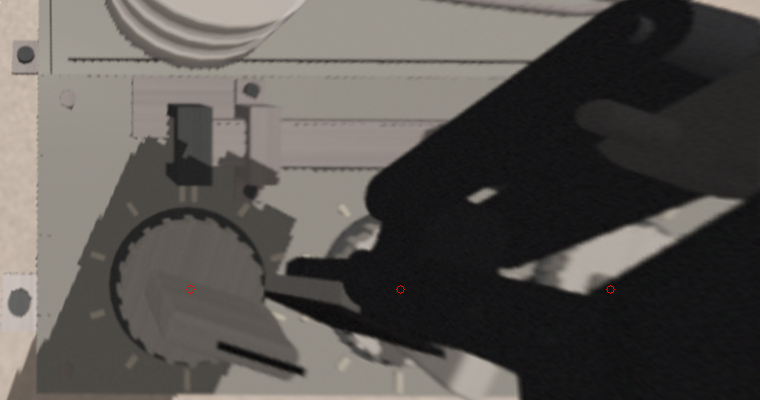

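Request:
{"name": "step_arm", "arguments": {
  "linear": [
    [39,96,0],
    [39,96,0],
    [39,96,0],
    [39,96,0],
    [39,96,0],
    [39,96,0],
    [39,96,0],
    [39,96,0]
  ],
  "yaw": [0.12,0.24,0.36,0.48,0.6,0.72,0.84,0.96],
  "gripper": [-0.3,-0.3,-0.3,-0.3,-0.3,-0.3,-0.3,-0.3]
}}

```text
clock: 5.37
eef_pos: [518.7, 88.0, 161.1]
tool_rot: [3.141, 0.001, -0.922]
force: [-0.7, -0.0, -0.0]
width: 29.9
```

Request:
{"name": "step_arm", "arguments": {
  "linear": [
    [0,0,0],
    [0,0,0],
    [0,0,0],
    [0,0,0],
    [0,0,0],
    [0,0,0],
    [0,0,0]
  ],
  "yaw": [0.12,0.24,0.36,0.48,0.6,0.72,0.72],
  "gripper": [-0.3,-0.3,-0.3,-0.3,-0.3,-0.3,-0.3]
}}

```text
clock: 5.95
eef_pos: [518.6, 88.2, 160.7]
tool_rot: [3.14, -0.001, -1.64]
force: [-0.0, 0.1, 0.3]
width: 30.1
```

```bash
python3 snap.py w7
python3 - <<'E'
from h import *
from cell import ctrl
s=ctrl.read_state();g=goal(MID);b=beta(27)
print(s["eef_pos"],s["tool_rot"],b-90,step(s,g,b-90))
E
```

```text
5.95 [518.6  88.2 160.7] [ 3.14e+00 -1.00e-03 -1.64e+00] [-0.   0.1  0.3] 30.1
[518.66806065  88.14591444 160.81335763] [ 3.14014346e+00 -9.13961276e-04 -1.63511081e+00] -94.11133885640209 (array([-0.3, -2.6, 59. ]), np.float64(0.00744191393446548))
```

View pics/w7_r.png

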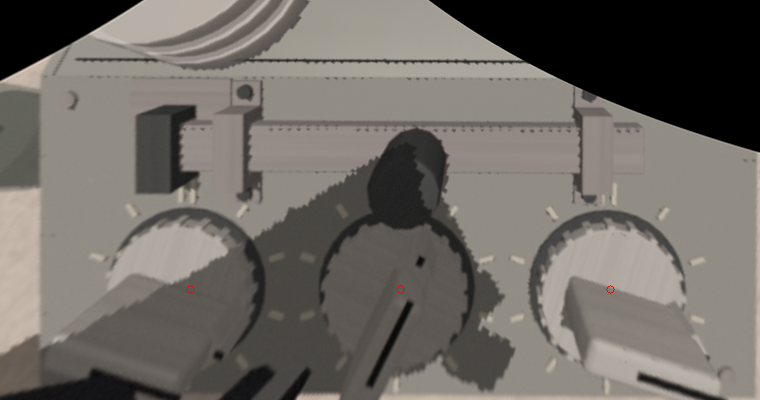

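View pics/w7.png

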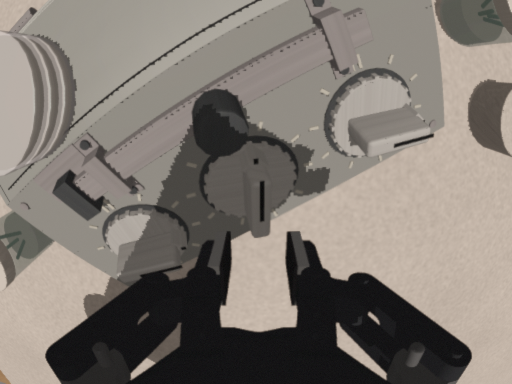

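Request:
{"name": "step_arm", "arguments": {
  "linear": [
    [0,-2.5,25],
    [0,-2.5,45],
    [0,-2.5,59],
    [0,-2.5,59]
  ],
  "yaw": [-0.02,-0.02,-0.02,-0.02],
  "gripper": [-0.3,-0.3,-0.3,-0.43]
}}

```text
clock: 6.33
eef_pos: [519.8, 88.2, 100.0]
tool_rot: [3.136, -0.0, -1.615]
force: [-1.0, 0.4, -0.0]
width: 24.3
```

Request:
{"name": "step_arm", "arguments": {
  "linear": [
    [0,0,0],
    [0,0,0],
    [0,0,0],
    [0,0,0],
    [0,0,0],
    [0,0,0]
  ],
  "yaw": [0,-0.1,-0.2,-0.3,-0.4,-0.5],
  "gripper": [-0.43,-0.43,-0.43,-0.43,-0.43,-0.43]
}}

```text
clock: 6.83
eef_pos: [521.7, 87.1, 103.6]
tool_rot: [-3.141, -0.001, -1.114]
force: [-2.6, -1.0, 1.8]
width: 24.5
```

```bash
python3 snap.py w8
python3 - <<'E'
from h import *
from cell import ctrl
s=ctrl.read_state();g=goal(MID);b=beta(-108)
print(s["eef_pos"],s["tool_rot"],b-90,step(s,g,b-90))
E
```

```text
6.8333 [521.7  87.1 103.6] [-3.141e+00 -1.000e-03 -1.114e+00] [-2.6 -1.   1.8] 24.5
[521.74840492  87.19431963 103.76627428] [-3.14067890e+00 -3.50708256e-04 -1.10992991e+00] 41.78961046025523 (array([-1.1, -0.1,  2. ]), np.float64(-1.8392962049420756))
```

View pics/w8.png

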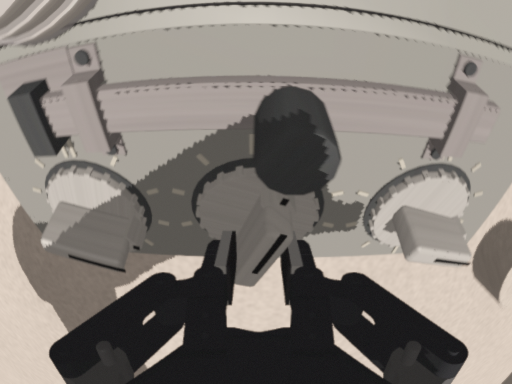

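Request:
{"name": "step_arm", "arguments": {
  "linear": [
    [0,0,0],
    [0,0,0],
    [0,0,0],
    [0,0,0],
    [0,0,0],
    [0,0,0],
    [0,0,0],
    [0,0,0]
  ],
  "yaw": [-0.11,-0.22,-0.33,-0.44,-0.55,-0.66,-0.77,-0.88],
  "gripper": [-0.43,-0.43,-0.43,-0.43,-0.43,-0.43,-0.43,-0.43]
}}

```text
clock: 7.55
eef_pos: [522.3, 87.8, 103.5]
tool_rot: [-3.141, -0.002, -0.236]
force: [-1.2, -0.1, 1.3]
width: 24.3
```

Request:
{"name": "step_arm", "arguments": {
  "linear": [
    [0,0,0],
    [0,0,0],
    [0,0,0],
    [0,0,0],
    [0,0,0],
    [0,0,0],
    [0,0,0],
    [0,0,0]
  ],
  "yaw": [-0.11,-0.22,-0.33,-0.44,-0.55,-0.66,-0.77,-0.88],
  "gripper": [-0.43,-0.43,-0.43,-0.43,-0.43,-0.43,-0.43,-0.43]
}}

```text
clock: 8.22
eef_pos: [522.3, 87.7, 103.9]
tool_rot: [3.14, -0.001, 0.644]
force: [-2.2, -0.2, 5.1]
width: 24.6
```

```bash
python3 snap.py w9
python3 - <<'E'
from h import *
from cell import ctrl
s=ctrl.read_state();g=goal(MID);b=beta(-108)
print(s["eef_pos"],s["tool_rot"],s["qpos"].round(2),b-90,step(s,g,b-90))
E
```

```text
8.2167 [522.3  87.7 103.9] [ 3.14e+00 -1.00e-03  6.44e-01] [-2.2 -0.2  5.1] 24.6
[522.28604385  87.65846201 103.91938349] [ 3.14062730e+00 -1.41130645e-03  6.48840786e-01] [-0.35  0.7   0.19  1.99 -0.27  0.48  0.69] 41.78961046025523 (array([-0.4, -1.1,  2.2]), np.float64(-0.08052550918386434))
```

View pics/w9.png

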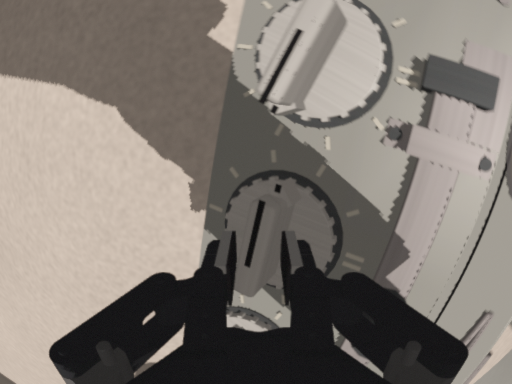

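View pics/w9_r.png

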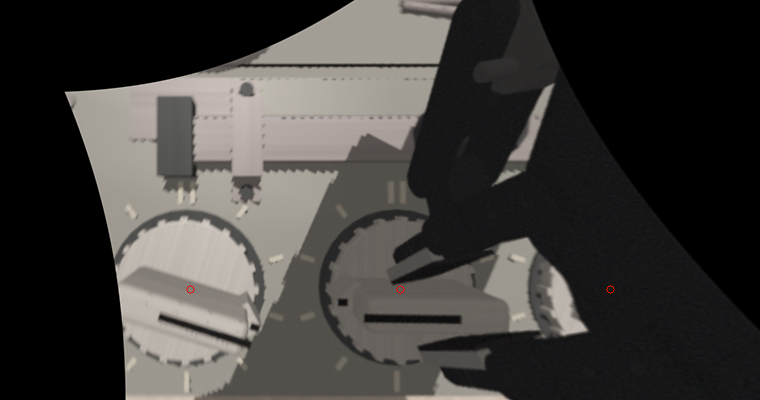

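Request:
{"name": "step_arm", "arguments": {
  "linear": [
    [0,0,0],
    [0,0,0],
    [0,0,0],
    [0,0,0],
    [0,0,0]
  ],
  "yaw": [-0.1,-0.2,-0.29,-0.29,-0.24],
  "gripper": [-0.43,-0.43,-0.43,-0.43,-0.43]
}}

```text
clock: 8.68
eef_pos: [522.3, 87.6, 103.2]
tool_rot: [3.14, -0.001, 0.875]
force: [-0.4, 0.3, -0.2]
width: 24.6
```

```bash
python3 snap.py w10
```

```text
8.6833 [522.3  87.6 103.2] [ 3.14e+00 -1.00e-03  8.75e-01] [-0.4  0.3 -0.2] 24.6
```

View pics/w10_r.png

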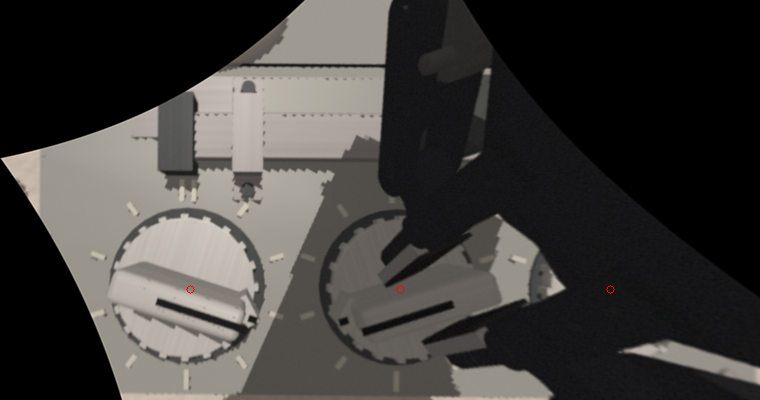

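Request:
{"name": "step_arm", "arguments": {
  "linear": [
    [0,0,-40],
    [0,0,-60],
    [0,0,-60]
  ],
  "yaw": [0,0,0],
  "gripper": [-0.43,-0.3,-0.3]
}}

```text
clock: 8.98
eef_pos: [524.7, 88.3, 166.2]
tool_rot: [3.136, -0.006, 0.877]
force: [0.1, 0.3, 1.1]
width: 29.7
```

Run:
```python
from h import *
from cell import ctrl
s=ctrl.read_state();g=goal(DR);b=beta(103.7)
print(s["eef_pos"],s["tool_rot"],b+90,step(s,g+[0,0,60],b+90))
```

```text
[524.71377778  88.27761236 166.19345353] [ 3.13615924 -0.00582958  0.87746717] 13.364925387407041 (array([-46. ,  92.8,   4.4]), np.float64(0.6442052188220642))
```

Request:
{"name": "step_arm", "arguments": {
  "linear": [
    [-45,94,0],
    [-45,94,0],
    [-45,94,0],
    [-45,94,0],
    [-45,94,0],
    [-45,94,0],
    [-45,94,0]
  ],
  "yaw": [0.12,0.24,0.36,0.48,0.6,0.65,0.65],
  "gripper": [-0.3,-0.3,-0.3,-0.3,-0.3,-0.3,-0.3]
}}

```text
clock: 9.57
eef_pos: [565.4, -6.7, 162.0]
tool_rot: [3.141, 0.0, 0.227]
force: [0.5, -0.1, -0.5]
width: 29.9
```

```bash
python3 snap.py w11;python3 - <<'E'
from h import *
from cell import ctrl
s=ctrl.read_state();g=goal(DR);b=beta(103.7)
print(s["eef_pos"],s["tool_rot"],b+90,step(s,g,b+90))
E
```

```text
9.5667 [565.4  -6.7 162. ] [3.141 0.    0.227] [ 0.5 -0.1 -0.5] 29.9
[565.38657867  -6.45966605 162.0324201 ] [3.14105705e+00 3.93045703e-04 2.30063523e-01] 13.364925387407041 (array([ 1.3,  0.3, 60.3]), np.float64(-0.003198429506146868))
```

View pics/w11.png

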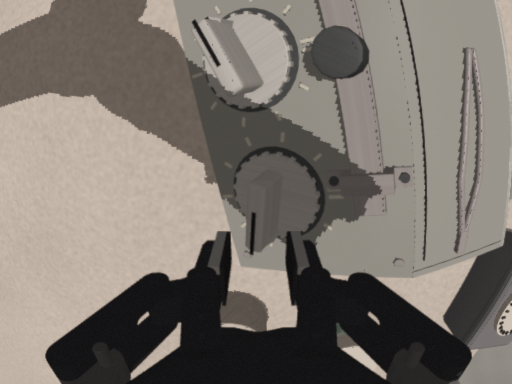

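View pics/w11_r.png

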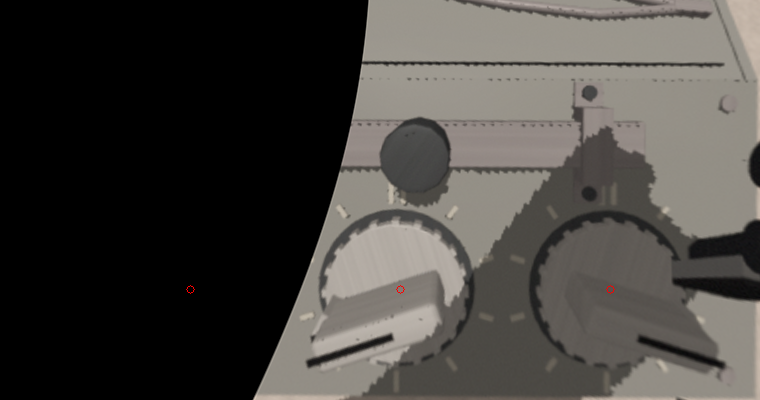

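Request:
{"name": "step_arm", "arguments": {
  "linear": [
    [1,0,25],
    [1,0,45],
    [1,0,59],
    [1,0,59]
  ],
  "yaw": [0.02,0.02,0.02,0.02],
  "gripper": [-0.3,-0.3,-0.3,-0.43]
}}

```text
clock: 9.95
eef_pos: [567.5, -5.6, 101.7]
tool_rot: [3.141, -0.001, 0.211]
force: [1.6, -0.1, 0.4]
width: 24.5
```

Request:
{"name": "step_arm", "arguments": {
  "linear": [
    [0,0,0],
    [0,0,0],
    [0,0,0],
    [0,0,0],
    [0,0,0],
    [0,0,0]
  ],
  "yaw": [0,0.1,0.2,0.3,0.4,0.5],
  "gripper": [-0.43,-0.43,-0.43,-0.43,-0.43,-0.43]
}}

```text
clock: 10.45
eef_pos: [566.2, -7.4, 104.6]
tool_rot: [3.141, -0.0, -0.294]
force: [-2.5, -2.6, 4.5]
width: 24.3
```

```bash
python3 snap.py w12;python3 - <<'E'
from h import *
from cell import ctrl
s=ctrl.read_state();g=goal(DR);b=beta(201)
print(s["eef_pos"],s["tool_rot"],b+90,step(s,g,b+90))
E
```

```text
10.45 [566.2  -7.4 104.6] [ 3.141 -0.    -0.294] [-2.5 -2.6  4.5] 24.3
[566.10075265  -7.38986839 104.56392833] [ 3.14038192e+00 -4.15147676e-04 -2.98674987e-01] 272.34109252944495 (array([ 0.3, -1.1,  2.8]), np.float64(1.2312615667003455))
```

View pics/w12.png

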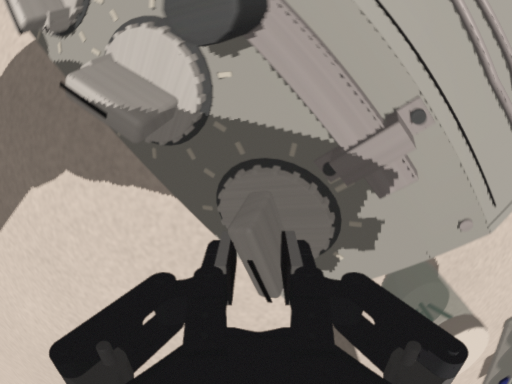

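Request:
{"name": "step_arm", "arguments": {
  "linear": [
    [0,0,0],
    [0,0,0],
    [0,0,0],
    [0,0,0],
    [0,0,0],
    [0,0,0],
    [0,0,0],
    [0,0,0]
  ],
  "yaw": [0.11,0.22,0.33,0.44,0.55,0.66,0.77,0.88],
  "gripper": [-0.43,-0.43,-0.43,-0.43,-0.43,-0.43,-0.43,-0.43]
}}

```text
clock: 11.17
eef_pos: [566.2, -6.5, 104.2]
tool_rot: [-3.141, 0.0, -1.173]
force: [-0.8, -0.9, 1.4]
width: 24.1
```

Request:
{"name": "step_arm", "arguments": {
  "linear": [
    [0,0,0],
    [0,0,0],
    [0,0,0],
    [0,0,0],
    [0,0,0]
  ],
  "yaw": [0.1,0.2,0.3,0.4,0.4],
  "gripper": [-0.43,-0.43,-0.43,-0.43,-0.43]
}}

```text
clock: 11.58
eef_pos: [566.6, -6.9, 103.8]
tool_rot: [-3.141, -0.002, -1.571]
force: [0.5, -2.0, -1.0]
width: 24.3
```

```bash
python3 snap.py w13;python3 - <<'E'
from cell import ctrl
s=ctrl.read_state();print(s["torque"].round(3),s["qpos"].round(2))
E
```

```text
11.5833 [566.6  -6.9 103.8] [-3.141e+00 -2.000e-03 -1.571e+00] [ 0.5 -2.  -1. ] 24.3
[-0.483 -0.045  0.047] [-0.5   0.87  0.77  1.89 -0.88  0.76 -0.78]
```

View pics/w13_r.png

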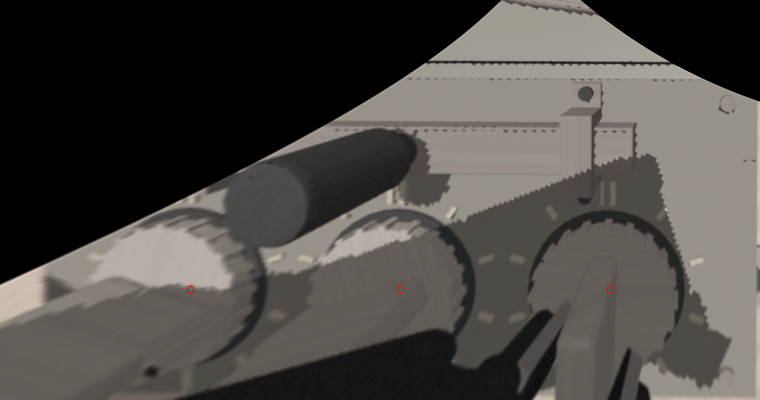

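View pics/w13.png

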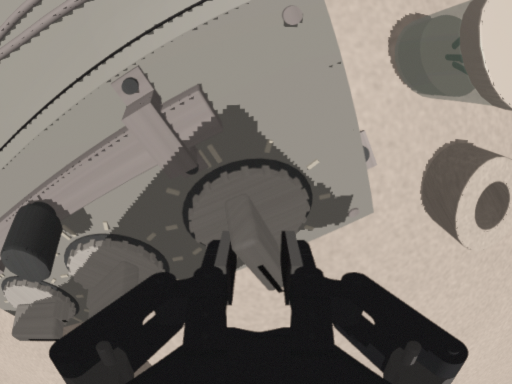

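Request:
{"name": "step_arm", "arguments": {
  "linear": [
    [0,0,0],
    [0,0,0],
    [0,0,0],
    [0,0,0],
    [0,0,0],
    [0,0,0],
    [0,0,0],
    [0,0,0]
  ],
  "yaw": [0.05,0.1,0.14,0.16,0.18,0.2,0.22,0.24],
  "gripper": [-0.43,-0.43,-0.43,-0.43,-0.43,-0.43,-0.43,-0.43]
}}

```text
clock: 12.3
eef_pos: [566.3, -6.5, 103.4]
tool_rot: [3.142, -0.0, -1.812]
force: [0.7, -2.8, -1.3]
width: 24.4
```

```bash
python3 snap.py w14;python3 - <<'E'
from cell import ctrl
s=ctrl.read_state();print(s["torque"].round(3),s["qpos"].round(2))
E
```

```text
12.3 [566.3  -6.5 103.4] [ 3.142 -0.    -1.812] [ 0.7 -2.8 -1.3] 24.4
[-0.468 -0.001  0.041] [-0.53  0.9   0.83  1.89 -0.94  0.8  -0.98]
```

View pics/w14_r.png

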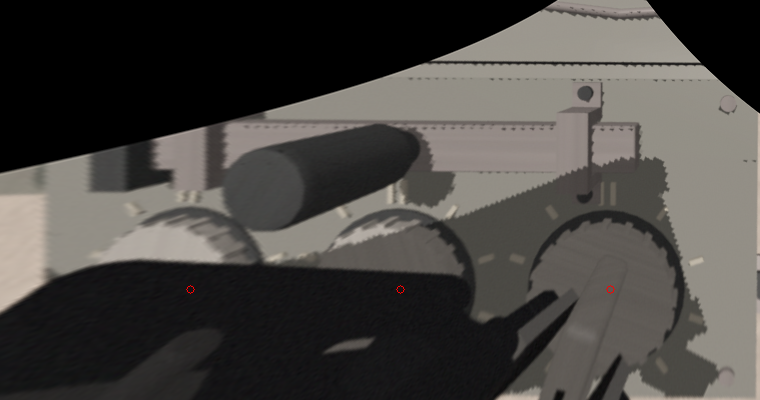

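Request:
{"name": "step_arm", "arguments": {
  "linear": [
    [0,0,0],
    [0,0,0],
    [0,0,0],
    [0,0,0],
    [0,0,0],
    [0,0,0]
  ],
  "yaw": [0.02,0.04,0.06,0.08,0.1,0.12],
  "gripper": [-0.43,-0.43,-0.43,-0.43,-0.43,-0.43]
}}

```text
clock: 12.85
eef_pos: [566.4, -6.5, 103.3]
tool_rot: [-3.142, -0.0, -1.932]
force: [0.4, -3.5, -0.2]
width: 24.2
```

```bash
python3 snap.py w15;python3 - <<'E'
from cell import ctrl
s=ctrl.read_state();print(s["torque"].round(3),s["qpos"].round(2))
E
```

```text
12.85 [566.4  -6.5 103.3] [-3.142 -0.    -1.932] [ 0.4 -3.5 -0.2] 24.2
[-0.761 -0.094  0.122] [-0.54  0.91  0.86  1.89 -0.96  0.82 -1.08]
```

View pics/w15_r.png

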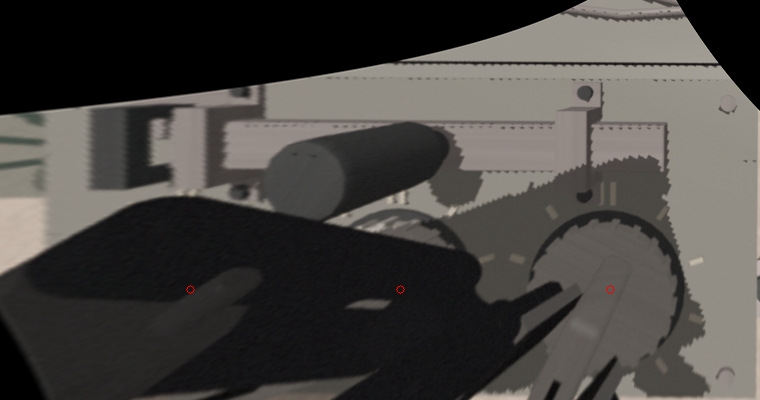

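Request:
{"name": "step_arm", "arguments": {
  "linear": [
    [0,0,0],
    [0,0,-40],
    [0,0,-78],
    [0,0,-78]
  ],
  "yaw": [-0.06,-0.06,-0.06,-0.06],
  "gripper": [-0.43,-0.43,-0.43,-0.43]
}}

```text
clock: 13.23
eef_pos: [569.5, -6.5, 187.2]
tool_rot: [-3.134, 0.004, -1.87]
force: [1.8, -0.7, -0.6]
width: 24.4
```

```bash
python3 snap.py w16;python3 - <<'E'
from h import *
from cell import ctrl
s=ctrl.read_state();g=goal(MID+73*ex+12*ey,33,15)
print(s["eef_pos"],s["tool_rot"],g,step(s,g+[0,0,43],-154.4),step(s,g,-154.4))
E
```

```text
13.2333 [569.5  -6.5 187.2] [-3.134  0.004 -1.87 ] [ 1.8 -0.7 -0.6] 24.4
[568.38368291  -5.53812177 184.65448007] [-3.13674701  0.00373688 -1.86943737] [573.58062696 126.63048298 138.46662934] (array([-127.8,   33.9,    3.2]), np.float64(0.8253509966434588)) (array([-127.8,   33.9,   46.2]), np.float64(0.8253509966434588))
```

View pics/w16_r.png

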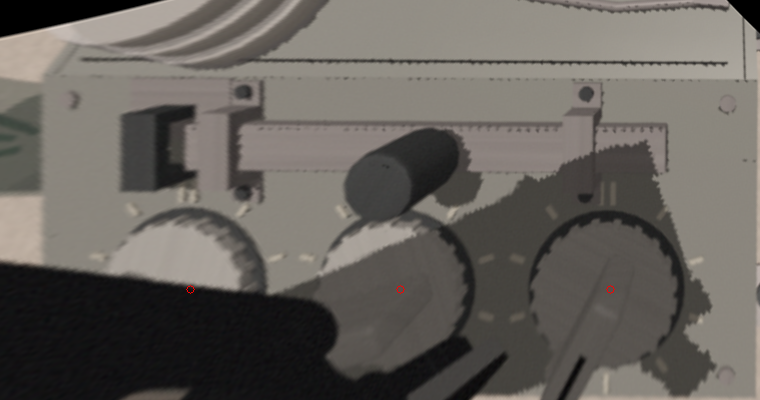

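Request:
{"name": "step_arm", "arguments": {
  "linear": [
    [-128,34,0],
    [-128,34,0],
    [-128,34,0],
    [-128,34,0],
    [-128,34,0],
    [-128,34,0],
    [-128,34,0],
    [-128,34,0]
  ],
  "yaw": [0.12,0.24,0.36,0.48,0.6,0.72,0.825,0.825],
  "gripper": [-1,-1,-1,-1,-1,-1,-1,-1]
}}

```text
clock: 13.95
eef_pos: [570.6, 127.6, 179.8]
tool_rot: [3.139, -0.002, -2.696]
force: [-0.0, -0.2, -0.8]
width: 0.1
```

```bash
python3 snap.py w17;python3 - <<'E'
from h import *
from cell import ctrl
s=ctrl.read_state();g=goal(MID+73*ex+12*ey,33,15)
print(s["eef_pos"],s["tool_rot"],g,step(s,g,-154.4))
E
```

```text
13.95 [570.6 127.6 179.8] [ 3.139e+00 -2.000e-03 -2.696e+00] [-0.  -0.2 -0.8] 0.1
[570.7489666  127.2174382  180.05771149] [ 3.13972720e+00 -2.06502027e-03 -2.69224935e+00] [573.58062696 126.63048298 138.46662934] (array([-2.3, -1.8, 41.6]), np.float64(0.002539012015615218))
```

View pics/w17.png

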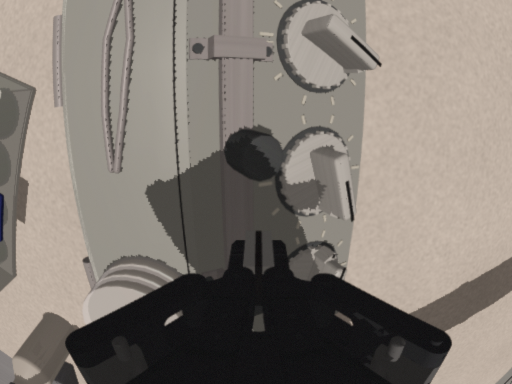

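View pics/w17_r.png

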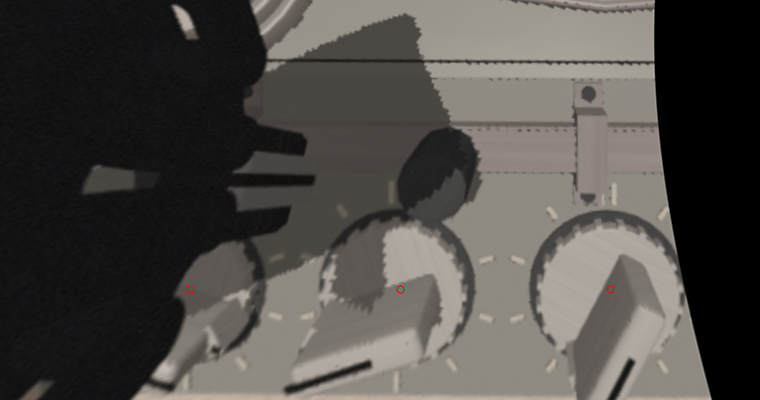

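Run:
```python
from h import *
d=dict(np.load("w17.npz"));K=d["intrinsics"];T=d["cam_to_world"]
t0=np.array([570.7,127.3,180.0]);y=-2.694;Rt=np.array([[np.cos(y),np.sin(y),0],[np.sin(y),-np.cos(y),0],[0,0,-1]])
def pt(u,v):
    z=d["depth"][v,u];a=np.array([u-K[0,2],v-K[1,2]])/K[0,0];r=np.hypot(*a)
    return T[:3,:3]@(np.array([np.tan(r)*a[0]/r,np.tan(r)*a[1]/r,1])*z)+T[:3,3]
for u,v in((85,335),(100,345),(130,320),(190,285),(240,250),(258,240),(275,245),(130,270),(120,300),(440,345),(250,155)):
    p=pt(u,v);print((u,v),p.round(0),"tool",(Rt.T@(p-t0)).round(0))
P=cloud(dict(np.load("top0.npz")));print("dish",P[188,172],P[150,240])
```

```text
(85, 335) [625. 139. 242.] tool [-54. -13. -62.]
(100, 345) [619. 138. 243.] tool [-48. -12. -63.]
(130, 320) [614. 135. 231.] tool [-42. -12. -51.]
(190, 285) [599. 128. 208.] tool [-26. -12. -28.]
(240, 250) [581. 125. 173.] tool [-9. -7.  7.]
(258, 240) [575. 118. 170.] tool [  0. -11.  10.]
(275, 245) [565. 118. 166.] tool [ 9. -6. 14.]
(130, 270) [638. 202. 131.] tool [-93.  38.  49.]
(120, 300) [635. 216. 149.] tool [-96.  52.  31.]
(440, 345) [526.  92. 246.] tool [ 56. -12. -66.]
(250, 155) [594.  88. 138.] tool [ -4. -46.  42.]
dish [616.8868532  238.07363768 148.99411801] [711.39275458  92.12343986 104.43121763]
```

Request:
{"name": "step_arm", "arguments": {
  "linear": [
    [-5.5,-2,20],
    [-5.5,-2,35],
    [-5.5,-2,41],
    [-5.5,-2,41]
  ],
  "yaw": [0,0,0,0],
  "gripper": [-1,-1,-1,-1]
}}

```text
clock: 14.33
eef_pos: [576.2, 127.2, 138.7]
tool_rot: [3.139, -0.003, -2.693]
force: [0.4, -0.6, 0.4]
width: -0.2
```

Request:
{"name": "step_arm", "arguments": {
  "linear": [
    [0,-6,0],
    [0,-11,0],
    [0,-16,0],
    [0,-20,0],
    [0,-24,0],
    [0,-24,0]
  ],
  "yaw": [0,0,0,0,0,0],
  "gripper": [-1,-1,-1,-1,-1,-1]
}}

```text
clock: 14.83
eef_pos: [588.2, 104.7, 140.8]
tool_rot: [3.141, 0.001, -2.696]
force: [-0.2, 1.5, 1.1]
width: -0.2
```

```bash
python3 snap.py w18
```

```text
14.8333 [588.2 104.7 140.8] [ 3.141e+00  1.000e-03 -2.696e+00] [-0.2  1.5  1.1] -0.2
```

View pics/w18.png

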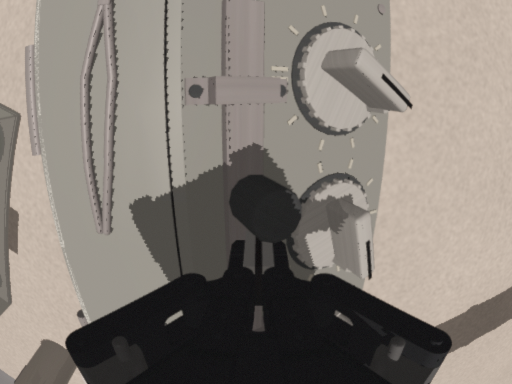

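View pics/w18_r.png

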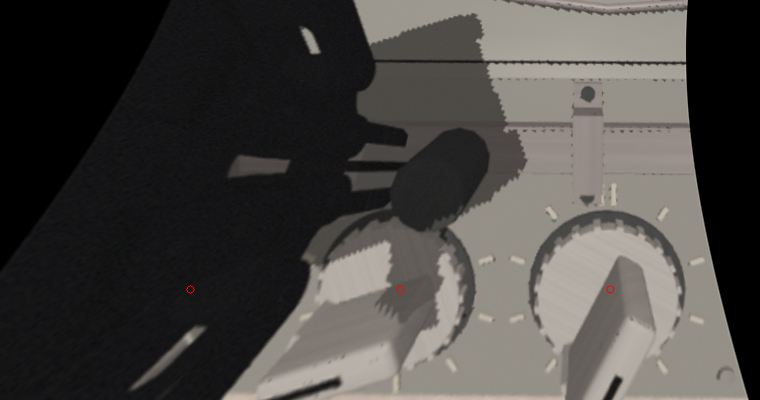

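Request:
{"name": "step_arm", "arguments": {
  "linear": [
    [0,-3,0],
    [0,-5,0],
    [0,-7,0],
    [0,-8,0]
  ],
  "yaw": [0,0,0,0],
  "gripper": [-1,-1,-1,-1]
}}

```text
clock: 15.22
eef_pos: [588.4, 104.1, 140.3]
tool_rot: [3.127, -0.002, -2.691]
force: [-10.2, 14.8, 13.9]
width: -0.4
```

Request:
{"name": "step_arm", "arguments": {
  "linear": [
    [0,-1,0],
    [0,-2,0],
    [0,-3,0],
    [0,-3,0]
  ],
  "yaw": [0,0,0,0],
  "gripper": [-1,-1,-1,-1]
}}

```text
clock: 15.55
eef_pos: [588.5, 104.0, 140.3]
tool_rot: [3.122, -0.002, -2.69]
force: [-12.4, 18.1, 15.9]
width: 0.4
```

```bash
python3 snap.py w19
python3 - <<'E'
from cell import cams
import cv2,numpy as np
for n in("top","side"):
    d=cams.get_image(n);np.savez(n+"1.npz",**d)
    c=d["frame"][120:310,130:350] if n=="top" else d["frame"][100:290,110:370]
    cv2.imwrite(f"pics/{n}1c.png",cv2.resize(c[:,:,::-1],None,fx=3,fy=3,interpolation=2))
E
```

```text
15.55 [588.5 104.  140.3] [ 3.122e+00 -2.000e-03 -2.690e+00] [-12.4  18.1  15.9] 0.4
```

View pics/w19_r.png

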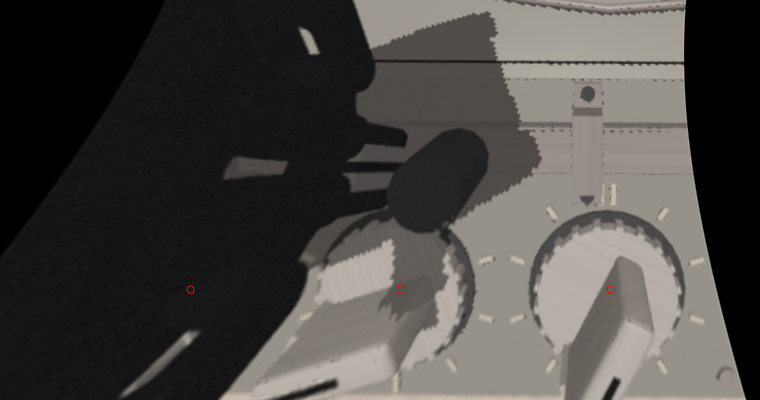

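View pics/side1c.png

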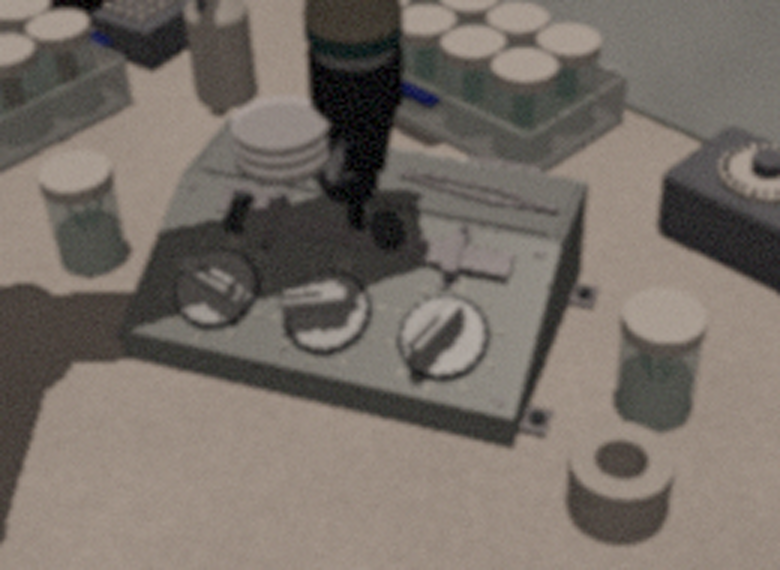

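View pics/w19.png

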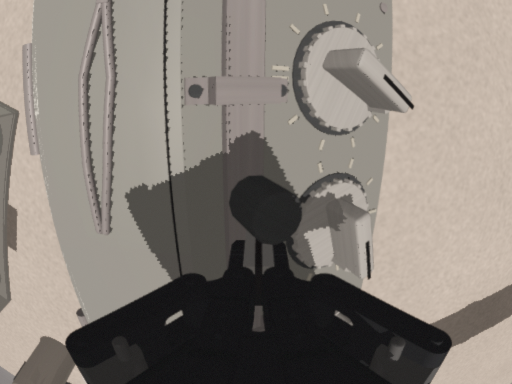

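Run:
```python
from h import *
d0=dict(np.load("side0.npz"));d1=dict(np.load("side1.npz"))
a=rect(d0,d0["frame"],10,s=4);b=rect(d1,d1["frame"],10,s=4)
c=np.vstack([a[200:440,1000:1400],b[200:440,1000:1400]]);cv2.imwrite("pics/bolt.png",c[:,:,::-1])
```

```text
(no output)
```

View pics/bolt.png

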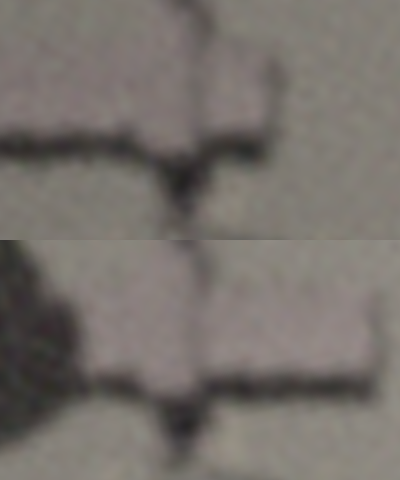

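Request:
{"name": "step_arm", "arguments": {
  "linear": [
    [0,11,0],
    [0,20,0],
    [0,26,0],
    [0,26,-40],
    [0,26,-80],
    [0,26,-80]
  ],
  "yaw": [0,0,0,0,0,0],
  "gripper": [-1,-1,-1,-1,-1,-1]
}}

```text
clock: 16.2
eef_pos: [585.2, 116.3, 227.2]
tool_rot: [-3.134, 0.009, -2.696]
force: [1.1, -1.3, 0.7]
width: 0.2
```

```bash
python3 snap.py w20
python3 - <<'E'
from h import *
from cell import cams
d1=cams.get_image("side");d0=dict(np.load("side0.npz"))
a=rect(d0,d0["frame"],10,s=4);b=rect(d1,d1["frame"],10,s=4)
c=np.vstack([a[200:440,1000:1400],b[200:440,1000:1400]]);cv2.imwrite("pics/bolt2.png",c[:,:,::-1])
cv2.imwrite("pics/side2.png",d1["frame"][:,:,::-1])
E
```

```text
16.2 [585.2 116.3 227.2] [-3.134  0.009 -2.696] [ 1.1 -1.3  0.7] 0.2
```

View pics/bolt2.png

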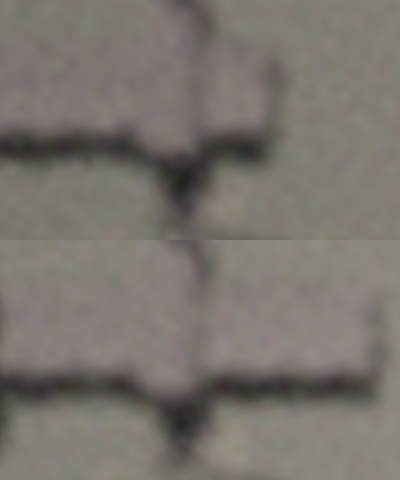

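View pics/w20_r.png

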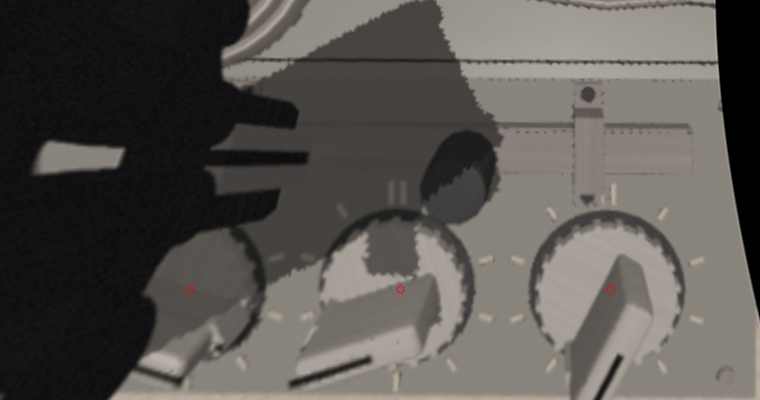

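View pics/side2.png

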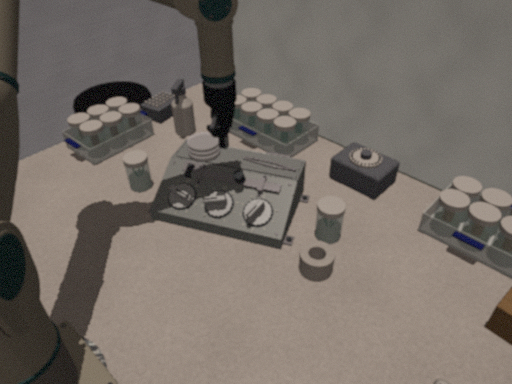

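Request:
{"name": "step_arm", "arguments": {
  "linear": [
    [0,0,0],
    [0,0,0],
    [0,0,0]
  ],
  "yaw": [0,0,0],
  "gripper": [-1,-1,-1]
}}

```text
clock: 16.55
eef_pos: [580.8, 118.5, 219.0]
tool_rot: [3.141, -0.002, -2.695]
force: [0.5, -0.0, 0.5]
width: -0.2
```

```bash
python3 -c "
from cell import ctrl
print(ctrl.finish_job())"
```

```text
the job is handed in; nothing more can be done
None
```

I set the three dials, the bolt jumped, and I drew it fully open to the right. The job was handed in at 16.6 s of the 64 s allowed. No verdict was reported, so the values below are my own camera checks.

| Item | Last measured | Target |
|---|---|---|
| Left dial | 107–109° | 108° (number 3) |
| Middle dial | about 252° | 252° (number 7) |
| Right dial | about 210° | 216° ± 26° (number 6, worn) |
| Bolt | about 28 mm | 25 mm or more |

- **Dials:** I turned each one with the open fingers loosely astride its bar. I then turned the right dial slowly until the camera showed the bolt end jump by about 14 mm.
- **Left dial:** the last clear view of its line was before the bolt moved, because the gripper partly hid it at the end. The dials should be locked since then.
- **Bolt:** I pushed it by the knob with the fingers shut, to the hard stop, where the wrist force reached about 27 N (limits: 40 N for the arm and gripper body, 120 N at the wrist). It stayed there after I backed off, and the arm ended about 80 mm higher, touching nothing.
- **Loose things:** the jars, dishes, label roll and forceps look undisturbed in the last pictures. I did not measure them or check the screwdriver behind the case, but no move took the arm near it.
- **Disagreement:** the cameras differed by up to 4 mm on the dial positions. I used values close to what the wrist camera showed, and the fingers fitted over all three dials.

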